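# Set the rotating microscope stage to the red line and log it

### The job

Turn the black stage dial, either way round, by gently pushing its brass post with a fingertip until the white index mark lines up with the red line on the fixed scale ring; do not pinch or shove the post. Only when it is lined up, press the green button on the readout box all the way down to log the angle, then let go, leaving the dial on the line and everything else on the bench where it stands.

Things in the scene. Friction and masses are not known exactly. Their poses are not given: they have to be found in the camera images.
- dial (a joint): angle of the black dial on its fixed ring (rad): 0 = white index mark exactly at the red line, growing counter-clockwise seen from above; it turns freely either way without stops (2 pi is lined up again), and friction (about 0.09 N m) holds it wherever it is left
- dial_center (a point): the dial's vertical turning axis at the dial's top face, 31 mm above the bench. The dial is a black disc 148 mm across, flush in a fixed round aluminium scale ring 194 mm across and 30 mm high with a black tick every 15 degrees. The ring is fixed to the bench. A specimen slide clipped on the dial's middle (within 40 mm of the axis) stands up to 3 mm above its face
- post_top (a point): centre of the top of the brass finger post that stands on the dial: 12 mm across, 28 mm tall (its foot at 31 mm, its top at 59 mm above the bench), its axis 52 mm from the dial's axis, on the side opposite to the index mark. It goes round with the dial, and its sleeve spins freely on its own axis like a crank knob; pushing it sideways takes about 2 N, but meet it slowly (below about 0.06 m/s), as a knock, pinch or shove above 22 N spoils the setting
- index (a point): outer end of the white index mark (22 mm long, 4.5 mm wide, radial) on the dial's rim, 74 mm from the axis
- target (a point): inner end of the red line (20 mm long, 4.5 mm wide, radial, the only red one) on the fixed scale ring, 74 mm from the axis; coincides with the index point when lined up
- log_top (a point): centre of the top face of the round green push button (32 mm across) on the white readout box (110 x 130 x 46 mm, fixed to the bench); it is pressed straight down
- log (a joint): travel of the green button: 0 up, 0.006 m fully down (about 5 N); springs back when let go
- objective: loose bystander: steel microscope objective standing on end, 30 mm across, 44 mm tall; origin at the centre of its underside
- oil: loose bystander: small amber bottle, 34 mm across, 75 mm tall; origin at the centre of its underside
- slidebox: loose bystander: blue slide box 90 x 130 x 35 mm; origin at the centre of its underside
- reagent: loose bystander: green bottle with white cap, 70 mm across, 170 mm tall; origin at the centre of its underside
- petri: loose bystander: clear petri dish, 92 mm across, 16 mm tall; origin at the centre of its underside
- beaker: loose bystander: clear beaker, 68 mm across, 85 mm tall; origin at the centre of its underside
- tweezers: loose bystander: steel tweezers lying flat, 130 mm long, 8 mm high; origin at the centre of its underside
Mind the look-alikes: they are no part of the job. Leave any purple look-alike of the part that bears dial alone.

How it is judged:
On the way, in this order (a step that is already met when the one before it is completed fails the run):
1. the index mark is brought to the red line and rests there (distance between index and target below 0.004 m and velocity of joint dial between -0.03 and 0.03 rad/s), for 0.3 s.
2. the green button is pressed down with the dial on the line (distance between index and target below 0.004 m and value of joint log above 0.0045 m), for 0.05 s.
At the end, for the whole second after the job is handed in: The outer end of the index mark is within 4 mm of the inner end of the red line (3 degrees), the dial is at rest, and the green button has been pressed at least 4.5 mm and has come up again (all of step 1 and value of joint log below 0.0015 m); the robot touches nothing.
It fails at once if the button is pressed while the index is off the red line (value of joint log above 0.0045 m and distance between index and target above 0.004 m).
It fails at once if the dial or its post is pinched or shoved with more than 22 N (contact force between any of the fingers, the arm and dial above 22 N).
It fails at once if a bystander is moved by more than 15 mm (distance of any of objective, oil, slidebox, reagent, petri, beaker, tweezers from where it was at the start of the episode above 0.015 m).
It also fails if it takes over 51 s, if anything falls off the work surface, if the arm or the gripper's body presses on something with over 40 N, if the wrist force passes 120 N, or if a joint passes its speed limit or range.

### The arm

A 6-joint arm with a two-finger parallel gripper is mounted at the origin on the work surface. World frame = base frame: x ahead of the robot, y to its left, z up, the work surface at z = 0. Lengths are in m, angles in rad, forces in N, time in s.
With the tool pointing down it reaches from about 0.3 to 0.775 m from the base axis. Payload 14.6 kg.
Tool frame: the origin (TCP) lies at the very end of the fingers, on their centre line; the grasp point (between the pads) lies 19 mm behind it; z points along the fingers, x is the direction in which the jaws open and shut, and the axes are right-handed (so a half turn about z gives the same grasp; the last joint's range is limited). The gripper opens to 94 mm and grips with 3 to 60 N. Pads are 16 mm wide; open, the fingers measure 119 mm over their backs; the gripper's body (75 mm by 177 mm) begins 78 mm behind the grasp point.
Start: joints at [1.092, 0.3, 1.521, -0, 1.321, -0.067], TCP at [0.22, 0.504, 0.205] pointing down, gripper open.
Joint ranges: [-3.03, 3.03], [-0.79, 2.21], [0.23, 2.52], [-1.04, 4.18], [0, 3.07], [-2.55, 2.55]. Speed limits (rad/s): [2.22, 2.22, 2.57, 3.14, 3.14, 3.14].

### API

Orientations are given as [roll, pitch, yaw] about the fixed x, y, z axes, in that order (R = Rz(yaw) Ry(pitch) Rx(roll)).
In Python, from station import ctrl gives the robot as it stands.
- The arm moves only by the shell command python3 -m inch 'ROWS' [FORCE]. ROWS is JSON, one flat list of numbers, 7 for each row, row after row: the shift along the tool's x, y, z in cm, then the turn, a rotation vector about the tool's x, y, z in rad, then the opening, from 0 (shut) to 1 (fully open). In form: [tx, ty, tz, wx, wy, wz, claw, tx, ty, tz, wx, wy, wz, claw, ...]. A call has 1 to 20 rows; each row shifts and turns the commanded pose from where the row before left it, along the tool's axes as they then stand; what a row does not reach is not made up. A row lasts 1/8 s, in which the tool goes at most 62.5 mm and 10.7 degrees, less where a joint would pass 70% of its speed; a pose out of reach is approached as far as the arm can. A call is refused whole if a number of a shift passes 6.25 or a number of a turn 0.188, either way. A call with a gripper value outside its range is refused whole. The fingers move at their own pace and stop on an object; FORCE is the grip in N (left out, the last holds). Time passes only in rows, so rows that do not move let the fingers close. It gives the time, the measured TCP pose, the force and the opening at its end, in the units of the state.
- ctrl.get_obs(): the state, without advancing time (a new reading comes with each control period).
- ctrl.camera(name): name is "scene" or "side" or "wrist"; returns (picture, depth): 480x640x3 uint8, red, green, blue; 480x640 float32, m along the optical axis (not along the pixel's ray), 0 where there is no reading.
- ctrl.camera_params(name): a dict with "vertical_fov" (degrees; the focal length in pixels is half the picture's height over the tangent of half this angle, whatever the lens; pixels are square), "cx", "cy" (the principal point, pixels), "distortion" ([k1, k2, p1, p2, k3] as OpenCV has them; the pictures are not rectified), "camera_from_world" (4x4, takes a point from world to camera coordinates); the wrist camera has in their place "mount" (4x4, takes a point from camera to tool coordinates, whose origin is the TCP and whose axes are the tool frame's). Camera axes: x right, y down, z forward; pixel columns grow to the right and rows downward; lengths in m; the calibration is good to about 2 mm. A picture is of the moment at which its call begins: read the wrist's pose just before it. camera_params takes no time and is no camera call.
- ctrl.hand_in(): hands the job in, once; it reports no verdict.
Trained networks look in the newest picture that a camera, given by its name, has taken for a name from the list of things; names that differ only in an ending like _2 or _b are one class to them, and where a whole thing is asked for, a point or a joint stands for the part that bears it (a point fixed in the world has none). Each returns a list of dicts, best first, with "score" (0 to 1); they miss things now and then, are a little off and sometimes report something else, mostly with a low value. They report only what shows in the picture. A call takes as long as a camera call. They do not tell look-alikes from the thing itself.
- ctrl.spot_in(camera, label): "bbox" ([centre column, centre row, width, height] in pixels, round what is visible of it).
- ctrl.place_of(camera, label): "centre" ([column, row] in pixels: a listed point, or the origin of a listed thing).
The state is a dict: "time_s": time; "qpos": joint angles; "joint_vel": joint speeds; "tau": joint torques, N m; "ee_pos": TCP position; "eef_rot": TCP orientation; "force": force on the tool from outside, world axes, zero at the start; "moment": the same for the moment, N m; "grip_width": finger opening in m.
Only numpy, scipy, OpenCV 4.12 (cv2) and the standard library are available. Lean on these libraries where they do the work, as an engineer would, in place of code of your own. Each camera call takes 0.05 s, during which the arm holds its last target. There are 200 camera calls.

## Working session

There is one attempt and no reset: what is moved stays moved. The work goes in short steps, Python scripts to look and compute and a shell command to move; the robot and the scene stay as the last step left them, time stands still between calls to the robot, and variables do not carry over. Pictures are saved under pics/ and viewed, about 8 in all and at most 12, crops included, and the job is handed in when it is done.

```bash
mkdir -p pics; ls
cat > h.py <<'E'
import numpy as np, cv2
from station import ctrl
def K(p):
    f=240/np.tan(np.radians(p["vertical_fov"])/2)
    return np.array([[f,0,p["cx"]],[0,f,p["cy"]],[0,0,1]])
def rpy(e):
    r,p,y=e
    from scipy.spatial.transform import Rotation as R
    return R.from_euler('xyz',[r,p,y]).as_matrix()
def wfc(name,obs=None):
    p=ctrl.camera_params(name)
    if name=="wrist":
        obs=obs or ctrl.get_obs()
        T=np.eye(4);T[:3,:3]=rpy(obs["eef_rot"]);T[:3,3]=obs["ee_pos"]
        return p,T@np.array(p["mount"])
    return p,np.linalg.inv(np.array(p["camera_from_world"]))
def onplane(name,px,z,obs=None):
    p,T=wfc(name,obs)
    u=cv2.undistortPoints(np.array([[px]],float),K(p),np.array(p["distortion"],float))[0,0]
    d=T[:3,:3]@np.array([u[0],u[1],1]);o=T[:3,3]
    return o+d*(z-o[2])/d[2]
def proj(name,P,obs=None):
    p,T=wfc(name,obs);C=np.linalg.inv(T)
    r,_=cv2.Rodrigues(C[:3,:3])
    return cv2.projectPoints(np.array([P],float),r,C[:3,3],K(p),np.array(p["distortion"],float))[0][0,0]
def save(name,fn):
    a,d=ctrl.camera(name);cv2.imwrite("pics/"+fn,a[:,:,::-1]);np.save("pics/"+fn[:-4]+"_d.npy",d);return a,d
E
python3 - <<'E'
from h import *
a,_=save("scene","s1.png");
for l,z in [("dial_center",.031),("post_top",.059),("index",.031),("target",.031),("log_top",None)]:
    for r in ctrl.place_of("scene",l)[:3]:print("scene",l,np.round(r["centre"],1),round(r["score"],2),np.round(onplane("scene",r["centre"],z or .055),4))
a,_=save("side","d1.png")
for l,z in [("dial_center",.031),("post_top",.059),("index",.031),("target",.031),("log_top",None)]:
    for r in ctrl.place_of("side",l)[:3]:print("side",l,np.round(r["centre"],1),round(r["score"],2),np.round(onplane("side",r["centre"],z or .055),4))
print(ctrl.get_obs())
E
```

```text
pics
scene dial_center [384.1 237.7] 0.97 [0.555  0.1802 0.031 ]
scene dial_center [152.8 242.4] 0.56 [ 0.2535 -0.259   0.031 ]
scene dial_center [368.2 324.6] 0.39 [ 0.7159 -0.0028  0.031 ]
scene post_top [128.1 233.9] 0.8 [ 0.2243 -0.2993  0.059 ]
scene post_top [397.3 213.8] 0.73 [0.5335 0.2364 0.059 ]
scene index [372.  261.2] 0.74 [0.5937 0.1109 0.031 ]
scene index [183.7 235.4] 0.64 [ 0.275  -0.1912  0.031 ]
scene index [418.4 233.9] 0.46 [0.5925 0.2525 0.031 ]
scene target [185.6 234.5] 0.8 [ 0.2749 -0.1863  0.031 ]
scene target [420.4 234.8] 0.56 [0.5973 0.2542 0.031 ]
scene target [182.7 406.5] 0.35 [ 0.6581 -0.3723  0.031 ]
scene log_top [236.2 286.7] 0.62 [ 0.4991 -0.1733  0.055 ]
side dial_center [302.9 302.5] 0.89 [0.557  0.1871 0.031 ]
side dial_center [324.1 179.7] 0.5 [ 0.5124 -0.348   0.031 ]
side post_top [312.2 309.3] 0.85 [0.5329 0.2362 0.059 ]
side post_top [418.6 175.6] 0.67 [ 0.2234 -0.314   0.059 ]
side index [289.6 279.7] 0.97 [0.5923 0.109  0.031 ]
side index [407.  206.7] 0.9 [ 0.2722 -0.1896  0.031 ]
side target [406.9 210.6] 0.79 [ 0.2748 -0.1701  0.031 ]
side target [281.1 321.9] 0.57 [0.6028 0.2457 0.031 ]
side log_top [323.8 200.3] 0.55 [ 0.5113 -0.1963  0.055 ]
side log_top [368.5 253.1] 0.33 [0.398  0.0439 0.055 ]
{'time_s': 0.6, 'qpos': array([ 1.09239962e+00,  2.99877482e-01,  1.52102782e+00,  1.74790306e-05,
        1.32071483e+00, -6.65792885e-02]), 'joint_vel': array([-0.0017646 , -0.0007758 ,  0.00207203, -0.00084141,  0.00049643,
       -0.00072789]), 'tau': array([-4.86371991e-04, -5.31481504e+01, -3.52829218e+01,  7.08075240e-02,
        2.13383819e-02, -2.61084261e-05]), 'ee_pos': array([0.22012809, 0.50400031, 0.20544616]), 'eef_rot': array([-3.14157393e+00,  2.62988500e-05,  1.15897458e+00]), 'force': array([-0.43153292,  0.02053758, -0.17703536]), 'moment': array([-0.01500605,  0.01563583, -0.00366752]), 'grip_width': 0.09421319275422596}
```

View pics/s1.png

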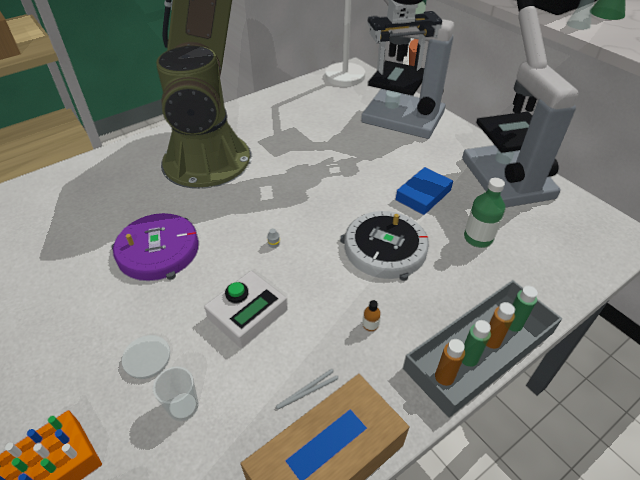

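View pics/d1.png

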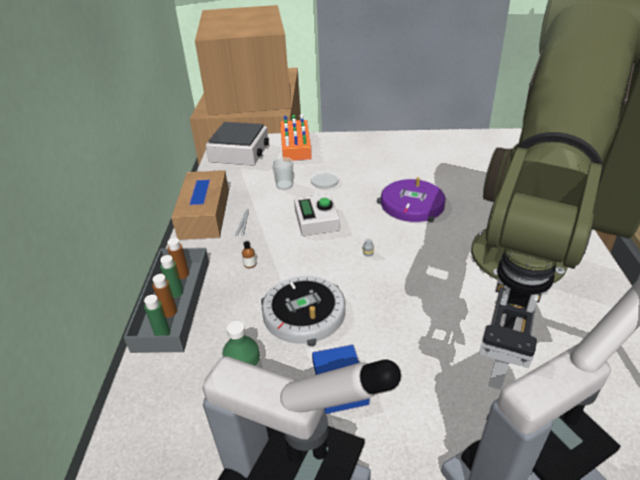

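Look-alikes: the purple dial at scene (155,243) and the black dial at (385,240), which is the one I want. For the button, the round green one at (236,289) on the white box; the bottles' green parts and the slide's green label at (388,238) are not it. Next I measure the bystanders and move above the black dial for a close check.

Run:
```python
from h import *
for l,z in [("reagent",0),("slidebox",0),("oil",0),("objective",0)]:
    for c in ("scene","side"):
        for r in ctrl.place_of(c,l)[:2]:print(c,l,np.round(r["centre"],1),round(r["score"],2),np.round(onplane(c,r["centre"],z),3))
p=ctrl.camera_params("wrist");print(np.round(p["mount"],3),p["vertical_fov"])
d=np.load("pics/s1_d.npy")
# button height from depth
p,T=wfc("scene")
for px in [(236,286),(240,320),(265,300),(384,237)]:
    Z=d[px[1],px[0]];u=cv2.undistortPoints(np.array([[px]],float),K(p),np.array(p["distortion"],float))[0,0]
    print(px,np.round(T@np.array([u[0]*Z,u[1]*Z,Z,1]),4))
# depth
o=ctrl.get_obs();R=rpy(o["eef_rot"])
print(np.round(R,3)); print("shift cm", R.T@(np.array([.53,.19,.24])-o["ee_pos"])*100)
```

```text
scene reagent [476.7 237.9] 0.92 [0.665 0.381 0.   ]
scene slidebox [370.1 324.3] 0.51 [0.703 0.016 0.   ]
side slidebox [337.8 383.4] 0.58 [0.48  0.388 0.   ]
scene oil [369.9 324. ] 0.76 [0.702 0.016 0.   ]
scene oil [372.9 261.1] 0.33 [0.575 0.133 0.   ]
side oil [250.9 268.4] 0.6 [0.7   0.029 0.   ]
scene objective [276.2 243.1] 0.63 [ 0.397 -0.016 -0.   ]
side objective [371.3 254.4] 0.7 [ 0.386 -0.016  0.   ]
side objective [285.4 322.2] 0.45 [0.598 0.218 0.   ]
[[ 1.    -0.001  0.     0.   ]
 [ 0.001  0.966  0.257 -0.074]
 [-0.    -0.257  0.966 -0.179]
 [ 0.     0.     0.     1.   ]] 68.53905726079469
(236, 286) [ 0.5072 -0.1764  0.0678  1.    ]
(240, 320) [ 0.5706 -0.2059  0.0484  1.    ]
(265, 300) [ 0.5577 -0.141   0.0481  1.    ]
(384, 237) [0.5544 0.1802 0.0328 1.    ]
[[ 0.4    0.916  0.   ]
 [ 0.916 -0.4    0.   ]
 [ 0.    -0.    -1.   ]]
shift cm [-16.37733473  40.9667479   -3.45613156]
```

```bash
python3 -m inch '[-1.37,3.42,-0.3,0,0,0,0,-1.37,3.42,-0.3,0,0,0,0,-1.37,3.42,-0.3,0,0,0,0,-1.37,3.42,-0.3,0,0,0,0,-1.37,3.42,-0.3,0,0,0,0,-1.37,3.42,-0.3,0,0,0,0,-1.37,3.42,-0.3,0,0,0,0,-1.37,3.42,-0.3,0,0,0,0,-1.37,3.42,-0.3,0,0,0,0,-1.37,3.42,-0.3,0,0,0,0,-1.37,3.42,-0.3,0,0,0,0,-1.37,3.42,-0.3,0,0,0,0]' 10
python3 -m inch '[0,0,0,0,0,0.176,0,0,0,0,0,0,0.176,0,0,0,0,0,0,0.176,0,0,0,0,0,0,0.176,0,0,0,0,0,0,0.176,0,0,0,0,0,0,0.176,0,0,0,0,0,0,0.176,0,0,0,0,0,0,0.176,0,0,0,0,0,0,0.176,0,0,0,0,0,0,0.176,0,0,0,0,0,0,0.176,0,0,0,0,0,0,0.176,0,0,0,0,0,0,0.176,0,0,0,0,0,0,0.176,0,0,0,0,0,0,0.176,0,0,0,0,0,0,0,0]'
python3 - <<'E'
from h import *
o=ctrl.get_obs();print(o["ee_pos"],o["eef_rot"],o["grip_width"],o["qpos"])
a,d=save("wrist","w1.png")
for l,z in [("dial_center",.031),("post_top",.059),("index",.031),("target",.031)]:
    for r in ctrl.place_of("wrist",l)[:2]:print(l,np.round(r["centre"],1),round(r["score"],2),np.round(onplane("wrist",r["centre"],z,o),4))
E
```

```text
time_s: 2.5
ee_pos: [0.5312, 0.1881, 0.2416]
eef_rot: [3.142, -0.0, 1.159]
force: [-0.2, 0.4, -0.1]
grip_width: 0.0004
time_s: 4.5
ee_pos: [0.5304, 0.1891, 0.2415]
eef_rot: [-3.142, 0.0, -1.48]
force: [-0.2, 0.4, -0.0]
grip_width: 0.0004
[0.53043547 0.18910795 0.24145353] [-3.14156973e+00  6.75885635e-06 -1.47989979e+00] 0.0003600670496841741 [2.77426552e-01 3.04592779e-01 1.43106037e+00 2.42236708e-06
 1.40591572e+00 1.75732594e+00]
dial_center [329.  183.4] 0.8 [0.5602 0.1848 0.031 ]
post_top [282.7 202.2] 0.97 [0.5398 0.2315 0.059 ]
index [394.2 163.1] 0.94 [0.5883 0.1165 0.031 ]
index [501.6  58.8] 0.75 [0.6992 0.0244 0.031 ]
target [587.8 425.1] 0.9 [ 0.2751 -0.1833  0.031 ]
```

View pics/w1.png

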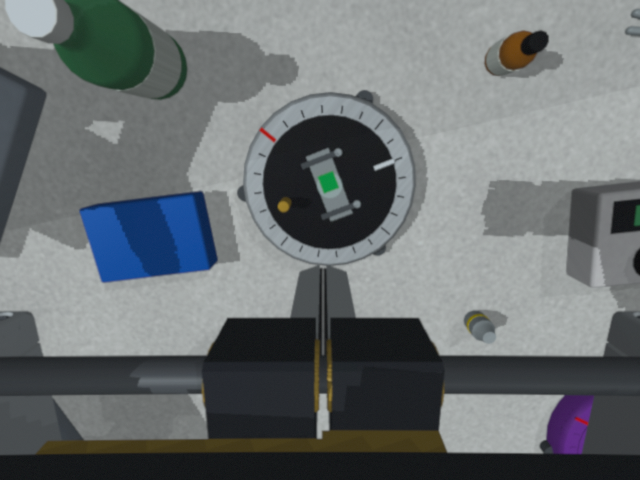

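```bash
cat > meas.py <<'E'
from h import *
def meas(a,o,c0):
    """rectify the dial face plane z=.031 to top view (0.25 mm/px), fit disc, index, red"""
    s=0.0004;n=600
    g=np.stack(np.meshgrid(np.arange(n),np.arange(n)),-1).reshape(-1,2)
    W=np.c_[c0[0]+(g[:,0]-n/2)*s,c0[1]+(n/2-g[:,1])*s,np.full(n*n,.031)]
    p,T=wfc("wrist",o);C=np.linalg.inv(T);r,_=cv2.Rodrigues(C[:3,:3])
    m=cv2.projectPoints(W,r,C[:3,3],K(p),np.array(p["distortion"],float))[0].reshape(n,n,2).astype(np.float32)
    t=cv2.remap(a,m[...,0],m[...,1],cv2.INTER_LINEAR)
    x=c0[0]+(np.arange(n)-n/2)*s;y=c0[1]+(n/2-np.arange(n))*s;X,Y=np.meshgrid(x,y)
    R,G,B=[t[...,i].astype(int) for i in range(3)]
    hit=[];c=np.array(c0,float)
    for _ in range(4):   # rim dark->light radial edge
        pts=[]
        for th in np.radians(np.arange(0,360,2)):
            rr=np.arange(.062,.086,.0003)
            u=((c[0]+rr*np.cos(th)-c0[0])/s+n/2).astype(int);v=(n/2-(c[1]+rr*np.sin(th)-c0[1])/s).astype(int)
            gr=t[v,u].mean(1);gr=cv2.GaussianBlur(gr[None],(0,0),2)[0]
            if gr[:8].max()<80 and gr[30:60].max()>110:
                k=np.argmax(np.diff(gr));pts.append(c+rr[k]*np.array([np.cos(th),np.sin(th)]))
        P=np.array(pts)
        for _ in range(3):
            A=np.c_[2*P,np.ones(len(P))];q=np.linalg.lstsq(A,(P**2).sum(1),rcond=None)[0]
            rad=np.sqrt(q[2]+q[0]**2+q[1]**2);e=abs(np.hypot(*(P-q[:2]).T)-rad);P=P[e<max(.001,2*e.std())]
        c=q[:2]
    D=np.hypot(X-c[0],Y-c[1])
    red=(R>G+60)&(R>B+60)&(D>.072)&(D<.1)
    wh=(t.min(2)>120)&(D>.052)&(D<.0715)
    k,lab,st,ce=cv2.connectedComponentsWithStats(wh.astype(np.uint8))
    if k>1: wh=lab==1+np.argmax(st[1:,4])
    ang=lambda M:np.degrees(np.arctan2(Y[M].mean()-c[1],X[M].mean()-c[0]))
    ar,ai=ang(red) if red.any() else None,ang(wh) if wh.any() else None
    print("c",np.round(c,4),"rad",round(rad,4),"n",len(P),"red",ar,red.sum(),"idx",ai,wh.sum())
    if ar is not None and ai is not None: print("dial deg",(ai-ar+180)%360-180,"post goal ang",(ar+180)%360)
    return t,c,ar,ai
E
python3 - <<'E'
from meas import *
o=ctrl.get_obs();a=cv2.imread("pics/w1.png")[:,:,::-1].copy()
t,c,ar,ai=meas(a,o,(.558,.184));cv2.imwrite("pics/t1.png",t[:,:,::-1])
ai=np.radians(ai);P=c-.052*np.array([np.cos(ai),np.sin(ai)]);print("post",P,"proj",proj("wrist",[*P,.059],o))
# fingertip depth: finger width at tip
d=np.load("pics/w1_d.npy");print(d[272,300:346:3],d[300,290:360:5])
print("scene",np.round(onplane("scene",ctrl.place_of("scene","post_top")[0]["centre"],.059),4)) if 0 else None
E
```

```text
c [0.5587 0.1843] rad 0.0731 n 175 red 56.45011131423304 496 idx -63.968717021735955 583
dial deg -120.418828335969 post goal ang 236.45011131423303
post [0.53586745 0.2310047 ] proj [282.95005897 205.87515381]
[0.17941263 0.178861   0.1791187  0.17972587 0.17816405 0.17815216
 0.1793084  0.18395238 0.1829196  0.18000408 0.17888707 0.17781189
 0.17898862 0.1789508  0.17994644 0.17909344] [0.45978966 0.14816472 0.14730476 0.14796413 0.14702922 0.14782377
 0.1510049  0.15024254 0.14788064 0.14747526 0.14807393 0.14742362
 0.14753002 0.45887643]
```

View pics/t1.png

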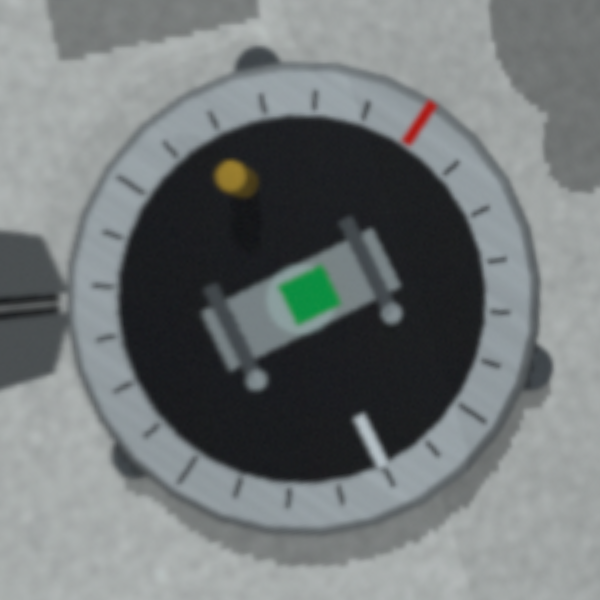

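Black dial confirmed by the close crop: the red line is at 56.5°, the index at -64.0° and the post at 116°. It needs +120.4° CCW. I approach on the clockwise side of the post, with tool +y along the tangent.

```bash
python3 -m inch '[-2.52,-1.68,0,0,0,0,0,-2.52,-1.68,0,0,0,0,0,0,0,0,0,0,-0.1815,0,0,0,0,0,0,-0.1815,0,0,0,3,0,0,0,0,0,0,3,0,0,0,0,0,0,3,0,0,0,0,0,0,3,0,0,0,0,0,0,3,0,0,0,0,0,0,1.5,0,0,0,0,0,0,0,0,0,0,0]'
python3 - <<'E'
from h import *
o=ctrl.get_obs();print(o["ee_pos"],o["eef_rot"])
a,d=save("wrist","w2.png");R=rpy(o["eef_rot"])
e=R.T@(np.array([.5359,.2310,o["ee_pos"][2]])-o["ee_pos"]);print("post in tool mm",e*1000, proj("wrist",[.5359,.2310,.059],o),proj("wrist",o["ee_pos"],o))
E
```

```text
time_s: 6.12
ee_pos: [0.5592, 0.2422, 0.076]
eef_rot: [3.14, 0.0, -1.117]
force: [0.3, 0.1, 0.0]
grip_width: 0.0004
[0.55916275 0.24220035 0.07598826] [ 3.14035694e+00  9.47033029e-05 -1.11738390e+00]
post in tool mm [-0.12127364 25.81836373  0.0319157 ] [322.1997825  311.23082837] [322.34063867 282.71384115]
```

View pics/w2.png

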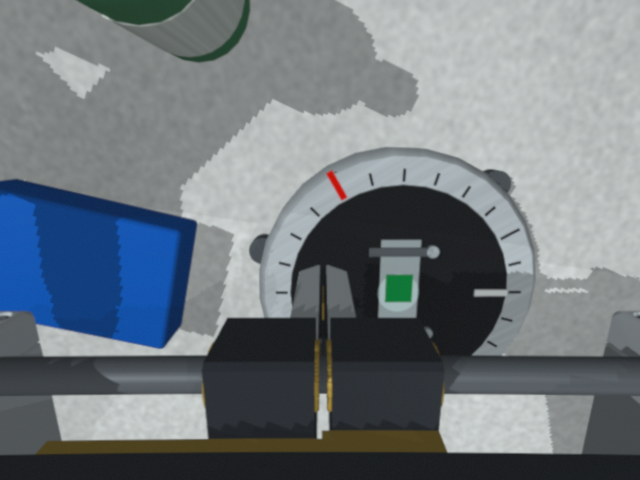

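The finger stands behind the post (the post is hidden under it, around row 311). The index at (490,293) and the red line at (337,186) stay visible, so I go down and make contact slowly.

```bash
python3 -m inch '[0,0,1.2,0,0,0,0,0,0,1.2,0,0,0,0,0,0,1.0,0,0,0,0,0,0.3,0,0,0,0,0,0,0.3,0,0,0,0,0,0,0.3,0,0,0,0,0,0,0.3,0,0,0,0,0,-0.114,0.526,0,0,0,-0.1,0,-0.114,0.526,0,0,0,-0.1,0,-0.114,0.526,0,0,0,-0.1,0,0,0,0,0,0,0,0]'
python3 - <<'E'
from meas import *
o=ctrl.get_obs();print(o["ee_pos"],o["eef_rot"],o["force"])
a,d=save("wrist","w3.png");t,c,ar,ai=meas(a,o,(.5587,.1843))
E
```

```text
time_s: 7.55
ee_pos: [0.5333, 0.2317, 0.0428]
eef_rot: [-3.141, -0.0, -0.819]
force: [-0.3, -0.5, 0.5]
grip_width: 0.0004
[0.53333275 0.2316765  0.04276069] [-3.14123433e+00 -1.63621963e-04 -8.18581718e-01] [-0.32698367 -0.45172515  0.52267274]
c [0.5584 0.1845] rad 0.0732 n 98 red 56.2562644716052 563 idx -46.2959670542312 644
dial deg -102.55223152583639 post goal ang 236.2562644716052
```

```bash
python3 -m inch '[-0.114,0.526,0,0,0,-0.1,0,-0.114,0.526,0,0,0,-0.1,0,-0.114,0.526,0,0,0,-0.1,0,-0.114,0.526,0,0,0,-0.1,0,-0.114,0.526,0,0,0,-0.1,0,-0.114,0.526,0,0,0,-0.1,0,-0.114,0.526,0,0,0,-0.1,0,-0.114,0.526,0,0,0,-0.1,0,-0.114,0.526,0,0,0,-0.1,0,-0.114,0.526,0,0,0,-0.1,0,-0.114,0.526,0,0,0,-0.1,0,-0.114,0.526,0,0,0,-0.1,0,-0.114,0.526,0,0,0,-0.1,0,-0.114,0.526,0,0,0,-0.1,0,-0.114,0.526,0,0,0,-0.1,0,-0.114,0.526,0,0,0,-0.1,0,0,0,0,0,0,0,0]'
python3 - <<'E'
from meas import *
o=ctrl.get_obs();print(o["ee_pos"],o["eef_rot"],o["force"])
a,d=save("wrist","w4.png");t,c,ar,ai=meas(a,o,(.5587,.1843))
E
```

```text
time_s: 9.72
ee_pos: [0.5121, 0.1573, 0.0425]
eef_rot: [3.142, 0.0, 0.779]
force: [-0.2, -0.4, 0.3]
grip_width: 0.0005
[0.51212573 0.15729886 0.04248009] [3.14152774e+00 1.15839172e-05 7.79185089e-01] [-0.17504528 -0.38049232  0.32513825]
c [0.5581 0.184 ] rad 0.0733 n 97 red 56.35631048249655 569 idx 47.565117121623004 605
dial deg -8.791193360873535 post goal ang 236.35631048249655
```

```bash
python3 -m inch '[-0.064,0.262,0,0,0,-0.05,0,-0.064,0.262,0,0,0,-0.05,0,-0.064,0.262,0,0,0,-0.05,0,0,0,0,0,0,0,0,0,0,0,0,0,0,0]'
python3 - <<'E'
from meas import *
o=ctrl.get_obs();print(o["ee_pos"],o["eef_rot"],o["force"])
a,d=save("wrist","w5.png");t,c,ar,ai=meas(a,o,(.5587,.1843));cv2.imwrite("pics/t5.png",t[:,:,::-1])
E
```

```text
time_s: 10.4
ee_pos: [0.5164, 0.1509, 0.0424]
eef_rot: [3.142, -0.0, 0.93]
force: [-1.3, 0.3, 0.3]
grip_width: 0.0007
[0.5164315  0.15091479 0.04244702] [ 3.14154161e+00 -1.50511354e-05  9.29656328e-01] [-1.32659126  0.3274087   0.3241956 ]
c [0.5581 0.184 ] rad 0.0733 n 97 red 56.359695609478784 571 idx 55.54765697211086 606
dial deg -0.8120386373679196 post goal ang 236.3596956094788
```

View pics/t5.png

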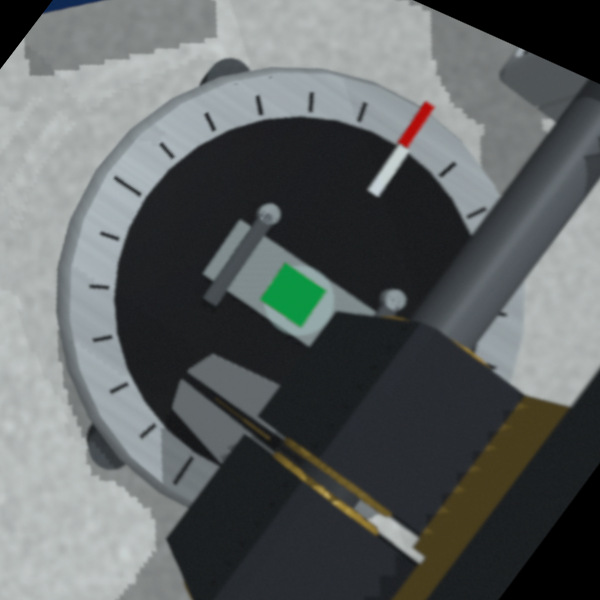

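Lined up to -0.8° (about 1 mm); the crop shows white touching red collinearly at about (405,146). I back off, rise and go to view the button.

```bash
python3 -m inch '[0,-0.3,0,0,0,0,0,0,-0.6,0,0,0,0,0,0,-0.7,0,0,0,0,0,0,0,-3,0,0,0,0,0,0,-4,0,0,0,0,0,0,-4,0,0,0,0,0,0,-4.5,0,0,0,0,0,0,0,0,0,0,0]'
python3 -m inch '[-2.99,2.77,0,0,0,0,0,-2.99,2.77,0,0,0,0,0,-2.99,2.77,0,0,0,0,0,-2.99,2.77,0,0,0,0,0,-2.99,2.77,0,0,0,0,0,-2.99,2.77,0,0,0,0,0,-2.99,2.77,0,0,0,0,0,-2.99,2.77,0,0,0,0,0,-2.99,2.77,0,0,0,0,0,0,0,0,0,0,0,0,0,0,0,0,0,0,0]'
python3 - <<'E'
from h import *
o=ctrl.get_obs();print(o["ee_pos"],o["eef_rot"],o["force"])
a,d=save("wrist","w6.png")
for r in ctrl.place_of("wrist","log_top")[:2]:print(r)
p,T=wfc("wrist",o)
R,G,B=[a[...,i].astype(int) for i in range(3)]
g=((G>R+50)&(G>B+40)).astype(np.uint8);k,lab,st,ce=cv2.connectedComponentsWithStats(g)
for i in range(1,k):
    if st[i,4]>150:
        Z=np.median(d[lab==i]);q=onplane("wrist",ce[i],.0665,o)
        u=cv2.undistortPoints(np.array([[ce[i]]]),K(p),np.array(p["distortion"],float))[0,0]
        print(st[i],ce[i],np.round(q,4),np.round(T@np.array([u[0]*Z,u[1]*Z,Z,1]),4), np.round(rpy(o["eef_rot"]).T@(q-o["ee_pos"])*100,2))
E
```

```text
time_s: 11.45
ee_pos: [0.5045, 0.1609, 0.2007]
eef_rot: [3.138, -0.005, 0.932]
force: [0.6, 0.3, -0.9]
grip_width: 0.0006
time_s: 12.82
ee_pos: [0.543, -0.2037, 0.1966]
eef_rot: [-3.14, 0.0, 0.932]
force: [0.7, 1.4, 0.5]
grip_width: 0.0006
[ 0.54301745 -0.20370793  0.19656654] [-3.14023795e+00  1.59269309e-04  9.31923055e-01] [0.71761835 1.37583859 0.47128653]
{'centre': [319.8, 179.7], 'score': 0.57}
[305 163  35  36 971] [322.29557158 180.70236869] [ 0.5109 -0.1797  0.0665] [ 0.5108 -0.1797  0.0674  1.    ] [ 1.000e-02 -3.990e+00  1.301e+01]
```

View pics/w6.png

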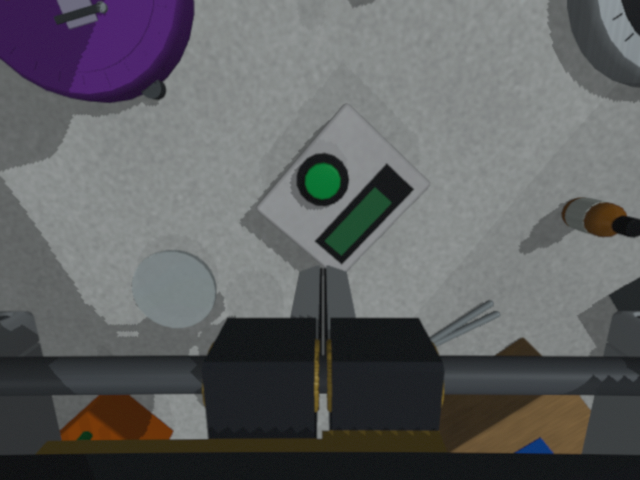

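The button is at (322,181) and needs a -4.0 cm shift along tool y. I go down to just above it, and check from the scene camera that the dial stayed on the line before pressing.

```bash
python3 -m inch '[0,-2,0,0,0,0,0,0,-1.99,0,0,0,0,0,0,0,0,0,0,0,0,0,0,3,0,0,0,0,0,0,3,0,0,0,0,0,0,3,0,0,0,0,0,0,2.6,0,0,0,0,0,0,0,0,0,0,0,0,0,0,0,0,0,0]'
python3 - <<'E'
from h import *
o=ctrl.get_obs();print(o["ee_pos"],o["force"])
a,d=save("scene","s2.png");c=cv2.resize(a[190:310,190:450],None,fx=3,fy=3,interpolation=cv2.INTER_CUBIC);cv2.imwrite("pics/c2.png",c[:,:,::-1])
E
```

```text
time_s: 14.05
ee_pos: [0.512, -0.1808, 0.0825]
eef_rot: [3.14, -0.0, 0.932]
force: [-1.0, -0.1, 0.2]
grip_width: 0.0005
[ 0.51204011 -0.18077522  0.08250655] [-0.99323871 -0.0518053   0.18039548]
```

View pics/c2.png

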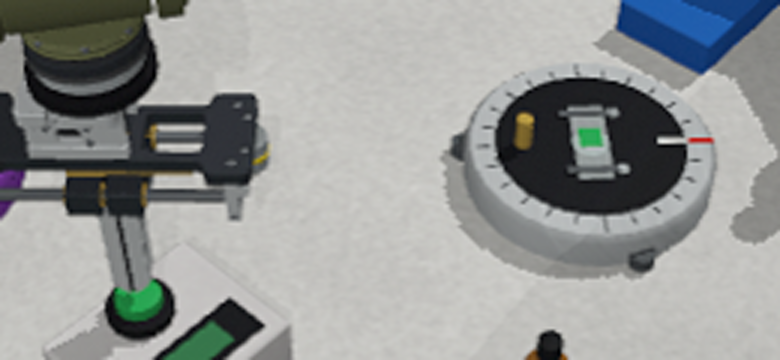

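The crop shows the white mark collinear with the red line at crop (687,141), and the fingertip over the middle of the green button (138,298). I press now, from z 0.0825.

```bash
python3 -m inch '[0,0,0.5,0,0,0,0,0,0,0.5,0,0,0,0,0,0,0.4,0,0,0,0,0,0,0.3,0,0,0,0,0,0,0.2,0,0,0,0,0,0,0,0,0,0,0]'
```

```text
time_s: 14.85
ee_pos: [0.5113, -0.1806, 0.0626]
eef_rot: [3.142, -0.0, 0.932]
force: [-2.3, 1.5, 4.2]
grip_width: 0.0004
```

```bash
python3 -m inch '[0,0,0.15,0,0,0,0,0,0,0.1,0,0,0,0,0,0,0,0,0,0,0]'
```

```text
time_s: 15.22
ee_pos: [0.5115, -0.1807, 0.0619]
eef_rot: [3.141, -0.0, 0.932]
force: [-11.2, 4.1, 24.4]
grip_width: 0.0004
```

The force jumps from 4 to 24 N at z 0.0619, so the button is on its stop. I release it, rise and move clear.

```bash
python3 -m inch '[0,0,-0.4,0,0,0,0,0,0,-0.8,0,0,0,0,0,0,-2,0,0,0,0,0,0,-4,0,0,0,0,0,0,-4,0,0,0,0,0,0,-3,0,0,0,0,0,3,0,0,0,0,0,0,3,0,0,0,0,0,0,0,0,0,0,0,0,0,0,0,0,0,0,0]'
python3 - <<'E'
from h import *
o=ctrl.get_obs();print(o["ee_pos"],o["force"],abs(o["joint_vel"]).max())
a,d=save("scene","s3.png");b=cv2.imread("pics/s1.png");c=a[:,:,::-1]
p,T=wfc("scene")
for fn in("s1","s3"):
    D=np.load(f"pics/{fn}_d.npy");im=cv2.imread(f"pics/{fn}.png").astype(int)
    m=(im[...,1]>im[...,2]+60)&(im[...,1]>im[...,0]+40);m[:270]=0;m[305:]=0;m[:,:220]=0;m[:,252:]=0
    v,u=np.nonzero(m);q=cv2.undistortPoints(np.c_[u,v].astype(float)[:,None],K(p),np.array(p["distortion"],float))[:,0];Z=D[v,u]
    W=(T@np.c_[q*Z[:,None],Z,np.ones(len(Z))].T)[:3];print(fn,m.sum(),"button z",np.percentile(W[2],[50,90]))
cv2.imwrite("pics/c3.png",c[140:440,100:520])
E
```

```text
time_s: 16.48
ee_pos: [0.559, -0.216, 0.2017]
eef_rot: [-3.141, 0.0, 0.932]
force: [0.5, -0.3, -0.2]
grip_width: 0.0005
[ 0.5589722  -0.21597529  0.20172526] [ 0.46460174 -0.25818425 -0.2043086 ] 0.013243010928422243
s1 188 button z [0.06816633 0.06988007]
s3 191 button z [0.06821818 0.07013257]
```

View pics/c3.png

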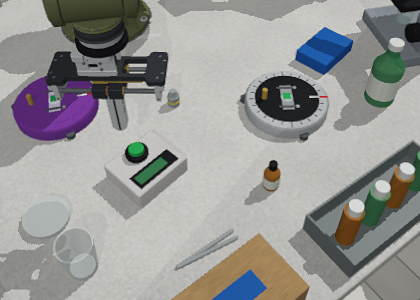

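The picture shows the dial on the line at crop (318,97), the button up again (its top at z 0.068, as at the start), the bystanders in place and the gripper clear. I hand in.

```bash
python3 -c "
from station import ctrl
print(ctrl.hand_in())"
```

```text
the job is handed in; nothing more can be done
None
```

I pushed the black dial's post about 120° counter-clockwise with the closed fingertips. With the dial on the red line I pressed the green button to its stop, let go, backed off and handed in at about 16.5 s.

- **Dial:** the last measurement, taken with the finger still on the post, put the index 0.8° (about 1 mm) short of the line. After backing off I checked it only by eye; pictures before and after the press showed the marks still in line.
- **Button:** the fingertip reached z = 0.0619 from a top face at about 0.068, roughly 6 mm of travel. The force rose from 4 to 24 N there, so it was on its stop. It is back at its starting height.
- **Post force:** every reading between moves was under 1.5 N. I had no readings during the moves themselves.
- **Bystanders:** they look unmoved in the final picture; I did not measure their positions again.
- **Disagreements:** the detectors sometimes pointed at the purple dial or other wrong spots, so I measured the marks and the button directly from the wrist pictures. No final check failed.

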